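Wedge a probe carriage into its tapered dovetail way

ROBOT

A 6-joint arm with a two-finger parallel gripper is mounted at the origin on the work surface. World frame = base frame: x ahead of the robot, y to its left, z up, the work surface at z = 0. Lengths are in m, angles in degrees, forces in N, time in s.
With the tool pointing down it reaches from about 0.35 to 0.875 m from the base axis. Payload 4.2 kg.
Tool frame: the origin (TCP) lies at the very end of the fingers, on their centre line; the grasp point (between the pads) lies 19 mm behind it; x points along the fingers, y is the direction in which the jaws open and shut, and the axes are right-handed (so a half turn about x gives the same grasp; the last joint's range is limited). The gripper opens to 87 mm and grips with 3 to 60 N. Pads are 19 mm wide; open, the fingers measure 117 mm over their backs; the gripper's body (75 mm by 190 mm) begins 51 mm behind the grasp point.
Start: joints at [-53.251, 22.042, 0.453, 0, -68.411, -14.817], TCP at [0.233, -0.58, 0.223] pointing down, gripper open.
Joint ranges: [-179.83, 179.83], [-69.29, 118.12], [-61.27, 80.66], [-181.25, 117.63], [-171.15, -9.14], [-177.46, 177.46]. Speed limits (degrees/s): [159.86, 159.86, 180, 180, 180, 180].

INTERFACE

Orientations are given as a 3x3 rotation matrix whose columns are the frame's x, y, z axes.
In Python, from station import robot gives the robot as it stands.
- The arm moves only by the shell command python3 -m creep 'ROWS' [OPENING]. ROWS is a JSON object of lists of equal length, an entry for each row: "slide": the shift along the tool's x, y, z in cm, a list of three; "roll": the turn about the tool's x in rad. A call has 1 to 5 rows; each row shifts and turns the pose as measured when the row begins, along the tool's axes as they then stand; what a row does not reach is not made up. A row lasts 1/8 s, in which the tool goes at most 62.5 mm and 10.7 degrees, less where a joint would pass 70% of its speed; a pose out of reach is approached as far as the arm can. A call with a gripper value outside its range is refused whole. OPENING is the opening, from 0 (shut) to 1 (fully open), set as the call begins (- or left out, the last holds). The fingers move at their own pace and stop on an object; the grip force is fixed at half the most. Time passes only in rows, so rows that do not move let the fingers close. It gives the time, the measured TCP pose, the force and the opening at its end, in the units of the state.
- robot.get_obs(): the state, without advancing time (a new reading comes with each control period).
- robot.capture(name): name is "scene" or "side" or "wrist"; returns a dict with "pixels" (480x640x3 uint8, blue, green, red), "depth" (480x640 float32, m along the optical axis (not along the pixel's ray), 0 where there is no reading), "fovy" (degrees; the focal length in pixels is half the picture's height over the tangent of half this angle, whatever the lens; pixels are square), "cx", "cy" (the principal point, pixels), "R" (3x3) and "t" (3): a world point X has camera coordinates R X + t; the wrist camera has in their place "hand_eye" (4x4, takes a point from camera to tool coordinates, whose origin is the TCP and whose axes are the tool frame's). Camera axes: x right, y down, z forward; pixel columns grow to the right and rows downward; lengths in m; the calibration is good to about 2 mm. A picture is of the moment at which its call begins: read the wrist's pose just before it.
- robot.hand_in(): hands the job in, once; it reports no verdict.
The state is a dict: "time_s": time; "q": joint angles; "joint_velocities": joint speeds; "effort": joint torques, N m; "position": TCP position; "orientation": TCP orientation; "wrist_force": force on the tool from outside, world axes, zero at the start; "torque": the same for the moment, N m; "grip_width": finger opening in m.
Only numpy, scipy, OpenCV 4.12 (cv2) and the standard library are available. Lean on these libraries where they do the work, as an engineer would, in place of code of your own. Each camera call takes 0.05 s, during which the arm holds its last target. There are 200 camera calls.

TASK

Pick up the aluminium probe carriage by its fin, set it on the bed of the black dovetail way with its narrow nose towards the jaws, and slide it squarely in between them. Push it home with a firm, steady push of about 15 newtons, never above 20, so that it is wedged tight, flush along the straight jaw, and stays tight when you let go. Leave everything else on the bench alone.

Things in the scene. Friction and masses are not known exactly. Their poses are not given: they have to be found in the camera images.
- carriage: aluminium, 108 long, 0.26-0.42 kg. Fin to grip at its tail: 16 thick (x), 26 wide, 50 high, a tube on its -y side at 40 high. Then a neck 20 wide, 8 high; then (x 36 to 100) a dovetail plate 14 high, flanks leaning in 20 deg: at its foot the -y flank is straight at y -21, the +y one tapers 1:8 from 25 to 17 at the nose. +x: to the nose. Origin: underside, below the fin's middle
- carriage_grip (a point): middle of the fin, 30 above the carriage's underside: where to grip, fingers closing along the carriage's x (16 mm)
- way: fixed black block, x -131 to 79, 104 wide; its flat top, the bed, is 40 above the bench. Aluminium jaws 16 high stand on it from x 0 to 68: straight on -y (foot at y -21), tapered 1:8 on +y (about y 23 at its mouth). Push along +x. The tapered jaw is set lengthwise anew each time: the carriage's origin comes snug (y 0) anywhere from x -64 to -40. Origin: bench level, under the jaws' mouth
- way_mouth (a point): middle of the jaws' mouth, on the bed (40 above the way's origin, same axes). The free bed before it takes the carriage: nose at the mouth = its origin at x -100; set it down behind x -114, the tapered jaw can stand 12 out. Faces are oiled; once snug, 15 N of push drives it under 1 mm more and it holds by friction; askew or tipped it jams early and sits loose
- clamp_block: bystander: rectangular aluminium block 56 x 44 x 20 with a round post of 22 diameter up to 50 high. Origin: centre of underside
- tip_rack: bystander: aluminium rack 60 x 90 x 45 with holes in its top. Origin: centre of underside
- tube_rack: bystander: aluminium block 50 x 50 x 40 with two holes. Origin: centre of underside
- objective: bystander: dark lens barrel, 32 diameter, 40 high. Origin: centre of underside
- dish: bystander: glass dish, 54 diameter, 14 high. Origin: centre of underside
- slide_box: bystander: grey plastic box 85 x 60 x 30. Origin: centre of underside
- driver: bystander: screwdriver 150 long lying on the bench
Things that resemble listed ones, but are neither listed nor needed, are in the scene too. What is shaped like the carriage but green, pink or yellow is not meant.

How it is judged (in metres and radians):
On the way:
1. the carriage lies on the bed of the way with its nose between the jaws, not yet home (z of carriage in the frame of way between 0.037 and 0.043 m and angle between carriage's own z axis and vertical below 0.06 rad and x of carriage in the frame of way between -0.1 and -0.066 m and y of carriage in the frame of way between -0.008 and 0.012 m), for 0.1 s.
At the end, for the whole second after the job is handed in: the carriage lies flat on the bed (within 3 mm), square to the way (within 0.012 rad), slid in to where it wedges (origin at x -67 to -34 mm in the way's frame), at rest, let go, and still pressing on the straight jaw with more than 5 N (z of carriage in the frame of way between 0.037 and 0.043 m and angle between carriage's own z axis and vertical below 0.06 rad and x of carriage in the frame of way between -0.067 and -0.034 m and angle between the x axis of carriage and the x axis of way, either way round below 0.012 rad and contact force between carriage and way_c2 above 5 N and linear speed of carriage below 0.01 m/s); the robot touches nothing.
It fails at once if the carriage is forced: it bears on the way (bed and straight jaw together) with more than 60 N, as under a push of 25 to 30 N (contact force between carriage and way above 60 N).
It fails at once if a bystander is shifted by more than 20 mm (distance of any of clamp_block, tip_rack, tube_rack, objective, dish, slide_box, driver from where it was at the start of the episode above 0.02 m).
It also fails if it takes over 54 s, if anything falls off the work surface, if the arm or the gripper's body presses on something with over 40 N, if the wrist force passes 120 N, or if a joint passes its speed limit or range.

## Working session

There is one attempt and no reset: what is moved stays moved. The work goes in short steps, Python scripts to look and compute and a shell command to move; the robot and the scene stay as the last step left them, time stands still between calls to the robot, and variables do not carry over. Pictures are saved under pics/ and viewed, about 8 in all and at most 12, crops included, and the job is handed in when it is done.

```bash
ls; mkdir -p pics
python3 - <<'E'
from station import robot
import numpy as np,cv2,pickle
o=robot.get_obs();print(o)
for n in("scene","side"):
    c=robot.capture(n);pickle.dump(c,open(n+'.pkl','wb'));cv2.imwrite(f'pics/{n}0.png',c['pixels'])
    print(n,c['fovy'],c['cx'],c['cy'],-np.array(c['R']).T@np.array(c['t']))
E
```

```text
pics
{'time_s': 0.0, 'q': array([-5.32502619e+01,  2.20911290e+01,  3.80172236e-01, -2.96718116e-02,
       -6.84100978e+01, -1.48175123e+01]), 'joint_velocities': array([ 0.09196663, -0.1112048 , -0.10849949,  0.02459216,  0.02448668,
       -0.10487131]), 'effort': array([-3.84643517e-04, -3.90667033e+01,  1.87403566e+01,  4.21987072e+00,
        1.09644915e-02, -2.18647838e-04]), 'position': array([ 0.23325285, -0.57920048,  0.22145663]), 'orientation': array([[-8.78269142e-04, -3.73331387e-01,  9.27697636e-01],
       [ 1.98097124e-03,  9.27695524e-01,  3.73332413e-01],
       [-9.99997652e-01,  2.16562867e-03, -7.52076126e-05]]), 'wrist_force': array([ 0.53039546, -0.10957543, -0.3251887 ]), 'torque': array([-0.00857755,  0.03714667,  0.03491755]), 'grip_width': 0.08729244579801962}
scene 54.70028959064853 330.06080336102167 237.94681176471616 [ 1.10224451 -0.0836957   0.96115567]
side 51.06195648962505 318.4231031140853 232.91001022730862 [ 0.4937497  -0.77386093  0.80233418]
```

View pics/scene0.png

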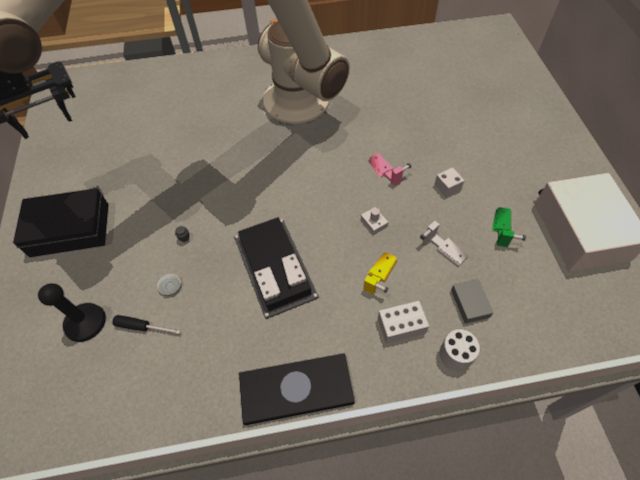

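View pics/side0.png

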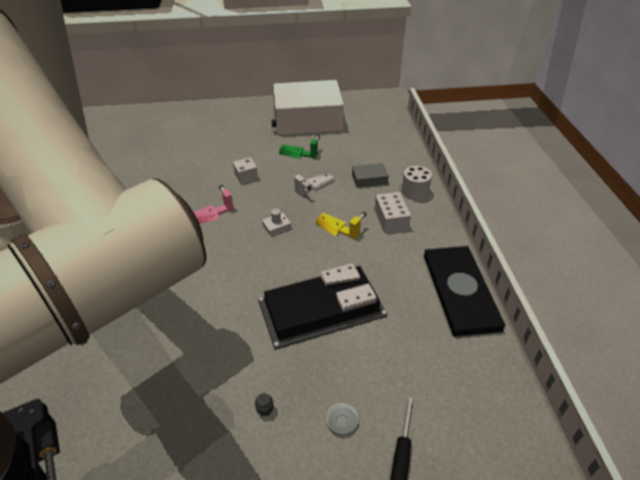

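The silver carriage is at about scene (443,243): fin at (430,232), nose at (462,258). Pink (390,168), green (505,225) and yellow (380,272) are decoys. The only other aluminium things nearby are the clamp block (375,219), tube rack (450,181) and tip rack (403,321). The way is at (275,265), with its jaws at the bottom end. I'll confirm this in one crop and measure.

```bash
cat > h.py <<'E'
import numpy as np,cv2,pickle
def foc(c): return 240/np.tan(np.radians(c['fovy'])/2)
def world(c,R=None,t=None):
    f=foc(c);v,u=np.mgrid[0:480,0:640];d=c['depth']
    P=np.stack([(u-c['cx'])/f*d,(v-c['cy'])/f*d,d],-1)
    return (P-np.array(c['t']))@np.array(c['R'])      # R^T(p-t)
def ray(c,uv,z):
    f=foc(c);R=np.array(c['R']);o=-R.T@np.array(c['t'])
    uv=np.atleast_2d(np.asarray(uv,float))
    d=np.c_[(uv[:,0]-c['cx'])/f,(uv[:,1]-c['cy'])/f,np.ones(len(uv))]@R
    return o+d*((z-o[2])/d[:,2])[:,None]
def rect(p):
    (c,s,a)=cv2.minAreaRect(p[:,:2].astype(np.float32)*1000);return np.round(c,1),np.round(s,1),round(a,2)
E
python3 - <<'E'
from h import *
for n,b in(("scene",[(415,210,480,275),(225,205,330,325)]),("side",[(285,165,345,205),(250,255,395,350)])):
    c=pickle.load(open(n+'.pkl','rb'));W=world(c);im=c['pixels'];hsv=cv2.cvtColor(im,cv2.COLOR_BGR2HSV)
    for (x0,y0,x1,y1),what in zip(b,("car","way")):
        m=np.zeros((480,640),bool);m[y0:y1,x0:x1]=1;m&=c['depth']>0
        z=W[...,2]
        print(n,what,'bench z',np.median(z[m&(abs(z)<.01)]))
        bands={'car':[(.004,.02),(.007,.018),(.035,.06)],'way':[(.03,.045),(.05,.065)]}[what]
        for lo,hi in bands:
            k=m&(z>lo)&(z<hi);p=W[k];print((lo,hi),len(p),np.median(p,0).round(4),rect(p))
        if what=='way':
            k=(m&(z>.05)&(z<.065)).astype(np.uint8);nn,l=cv2.connectedComponents(k)
            for i in range(1,nn):
                if (l==i).sum()>30: print('jaw',(l==i).sum(),rect(W[l==i]),np.median(W[l==i],0).round(4))
c=pickle.load(open('scene.pkl','rb'))['pixels'];s=pickle.load(open('side.pkl','rb'))['pixels']
r=lambda i,a:cv2.resize(i[a[1]:a[3],a[0]:a[2]],(400,300),interpolation=cv2.INTER_CUBIC)
cv2.imwrite('pics/crop1.png',np.vstack([np.hstack([r(c,(405,212,485,272)),r(c,(210,215,338,311+8))]),np.hstack([r(s,(275,155,355,215)),r(s,(250,255,394,363))])]))
E
```

```text
scene car bench z -0.00043681915816249625
(0.004, 0.02) 556 [0.5939 0.2834 0.0122] (array([569.8, 295.5]), array([167.9, 168.5]), 81.43)
(0.007, 0.018) 451 [0.5969 0.286  0.0128] (array([582.1, 281.7]), array([104.6,  70.5]), 50.61)
(0.035, 0.06) 141 [0.5523 0.2455 0.0469] (array([553.6, 239.9]), array([17. , 54.6]), 33.23)
scene way bench z 4.858495269621511e-05
(0.03, 0.045) 2732 [ 0.5416 -0.1303  0.0396] (array([ 559.2, -130.9]), array([212. , 104.3]), 13.23)
(0.05, 0.065) 929 [ 0.6169 -0.13    0.0557] (array([ 613.7, -119.9]), array([ 71.4, 106.5]), 21.06)
jaw 448 (array([601.3, -90.1]), array([71.1, 38.3]), 10.12) [ 0.6055 -0.0895  0.0557]
jaw 481 (array([ 625. , -149.5]), array([69.5, 35.8]), 13.23) [ 0.6266 -0.1493  0.0557]
side car bench z -0.00015101807745345933
(0.004, 0.02) 352 [0.5939 0.2807 0.0125] (array([598.1, 294.5]), array([134.8, 118.9]), 82.35)
(0.007, 0.018) 293 [0.5948 0.2829 0.013 ] (array([583. , 278.6]), array([111.1,  42.1]), 28.4)
(0.035, 0.06) 125 [0.5486 0.2428 0.0449] (array([553. , 240.2]), array([17.9, 57.2]), 37.31)
side way bench z 0.00010018617733029618
(0.03, 0.045) 3594 [ 0.5322 -0.1443  0.0397] (array([ 558.2, -132.1]), array([210.3, 106.9]), 13.04)
(0.05, 0.065) 1049 [ 0.6138 -0.1344  0.0557] (array([ 612.6, -120.9]), array([ 71.5, 107.9]), 20.92)
jaw 478 (array([600.9, -89.1]), array([71.1, 39.6]), 8.14) [ 0.6023 -0.0923  0.0558]
jaw 571 (array([ 624.5, -151. ]), array([69.7, 39.2]), 13.74) [ 0.6239 -0.1523  0.0556]
```

View pics/crop1.png

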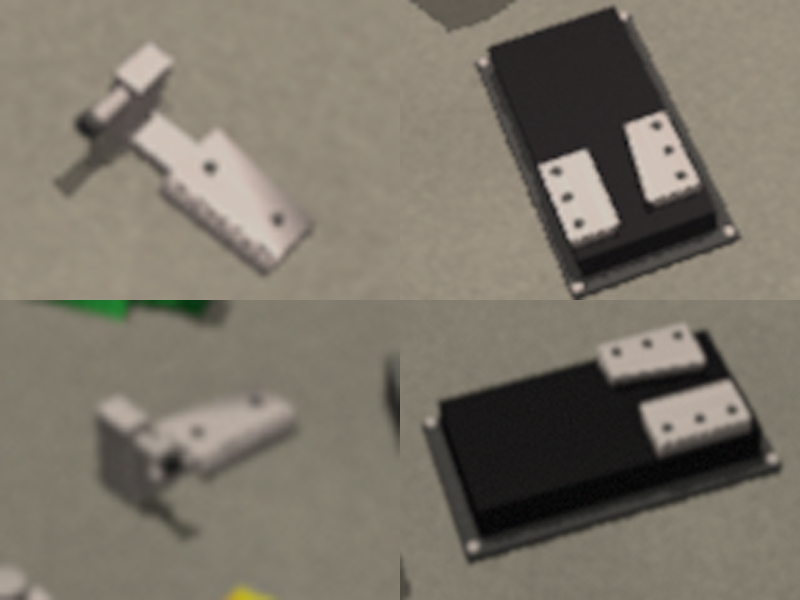

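The crop confirms it. The bare aluminium part has its fin and tube at upper left and its plate with two dots at lower right, nose down-right. The way's jaws are at the far (+x) end, with the tapered jaw on +y standing out about 12 mm. The way frame comes out near (0.584, -0.1255), yaw 13.1°. Its jaw and bed heights match (0.0557 and 0.0396). Next I move over the carriage.

```bash
python3 -m creep '{"slide":[[-3,2,2],[-3,4,3.8],[0,4.05,3.83],[0,4.05,3.83],[0,4.05,3.83]],"roll":[0,0,0,0,0]}' 1
python3 -m creep '{"slide":[[0,4.05,3.83],[0,4.05,3.83],[0,4.05,3.83],[0,4.05,3.83],[0,4.05,3.83]],"roll":[0,0,0,0,0]}'
python3 -m creep '{"slide":[[0,4.05,3.83],[0,4.05,3.83],[0,4.05,3.83],[0,4.05,3.83],[0,2,2]],"roll":[0,0,0,0,0]}'
```

```text
time_s: 0.72
position: [0.3272, -0.3422, 0.28]
orientation: [[-0.004, -0.366, 0.93], [0.008, 0.93, 0.366], [-1.0, 0.009, -0.001]]
wrist_force: [1.8, -0.1, -0.3]
grip_width: 0.0868
time_s: 1.35
position: [0.4318, -0.0744, 0.2811]
orientation: [[-0.004, -0.366, 0.931], [0.009, 0.931, 0.366], [-1.0, 0.01, -0.0]]
wrist_force: [1.5, 0.2, 0.2]
grip_width: 0.0873
time_s: 1.98
position: [0.5268, 0.1685, 0.2813]
orientation: [[-0.006, -0.369, 0.929], [0.008, 0.929, 0.37], [-1.0, 0.01, -0.003]]
wrist_force: [0.5, -0.8, 0.4]
grip_width: 0.0871
```

```bash
python3 -m creep '{"slide":[[0,3.1,3],[0,3.1,3],[0,0,0],[0,0,0],[0,0,0]],"roll":[0,0,-0.18,-0.18,-0.18]}' >/dev/null
python3 -m creep '{"slide":[[0,0,0],[0,0,0],[0,0,0],[0,0,0],[0,0,0]],"roll":[-0.18,-0.18,-0.18,-0.18,-0.18]}'
python3 -m creep '{"slide":[[0,0,0],[0,0,0],[0,0,0],[0,0,0]],"roll":[-0.18,-0.18,-0.18,0]}'
python3 - <<'E'
from station import robot
from h import *
o=robot.get_obs();c=robot.capture('wrist');R=o['orientation'];T=np.array(c['hand_eye'])
M=R@T[:3,:3];p=R@T[:3,3]+o['position'];c['R']=M.T;c['t']=-M.T@p
pickle.dump(c,open('w1.pkl','wb'));cv2.imwrite('pics/w1.png',c['pixels']);print(o['q'].round(1),p,M)
E
```

```text
time_s: 3.22
position: [0.558, 0.2534, 0.2729]
orientation: [[-0.02, -0.956, -0.294], [0.001, -0.294, 0.956], [-1.0, 0.019, 0.007]]
wrist_force: [0.6, 0.2, 0.3]
grip_width: 0.0868
time_s: 3.72
position: [0.5569, 0.2529, 0.2703]
orientation: [[-0.025, -0.656, -0.754], [-0.001, -0.754, 0.656], [-1.0, 0.017, 0.018]]
wrist_force: [-0.2, 0.2, -0.1]
grip_width: 0.0874
[ 39.1  19.9   4.3  -0.9 -75.6  10.1] [0.62043367 0.19999319 0.42987266] [[-0.65547515 -0.71479198 -0.24377192]
 [-0.75500757  0.62781397  0.18924375]
 [ 0.0177735   0.30809422 -0.95118981]]
```

View pics/w1.png

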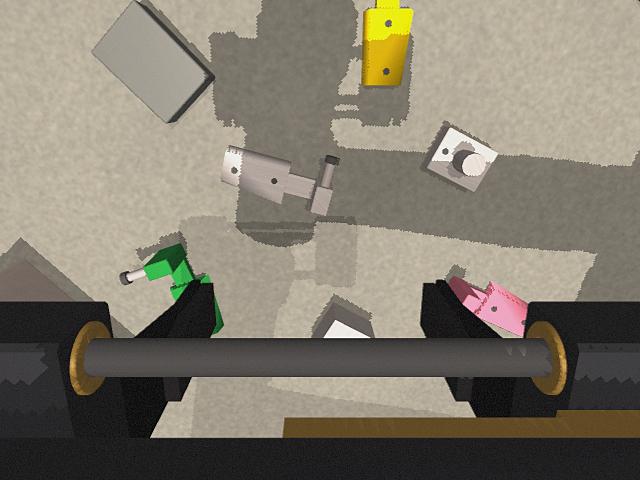

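In the wrist view the carriage's fin is at (322,195), its tube at (331,160), and its nose at (228,168). Green (175,270), yellow (388,50) and pink (490,300) are the decoys. Next, its pose.

```bash
cat >> h.py <<'E'
def carr(c,box,z0=0.0,noz=0.0):
    W=world(c);x0,y0,x1,y1=box;m=np.zeros((480,640),bool);m[y0:y1,x0:x1]=1;m&=c['depth']>0
    z=W[...,2]-z0
    out={}
    hsv=cv2.cvtColor(c['pixels'],cv2.COLOR_BGR2HSV)
    for n,lo,hi in(('fin',.046,.055),('neck',.0055,.0105),('plate',.0112,.018)):
        k=(m&(z>lo)&(z<hi)).astype(np.uint8)
        if n!='neck':k=cv2.morphologyEx(k,cv2.MORPH_OPEN,np.ones((3,3)))
        nn,l,s,_=cv2.connectedComponentsWithStats(k)
        i=1+s[1:,4].argmax();p=W[l==i];out[n]=p
        print(n,len(p),'med',(np.median(p,0)*1000).round(1),'rect',rect(p))
    return out
E
python3 - <<'E'
from h import *
c=pickle.load(open('w1.pkl','rb'));W=world(c)
print('bench',np.median(W[100:130,240:330,2]))
o=carr(c,(212,135,348,222))
s=pickle.load(open('scene.pkl','rb'));carr(s,(405,212,485,272))
# refine: straight -y flank, top edge of plate
f=np.array(rect(o['fin'])[0]);p=o['plate'][:,:2]*1000;d=np.median(p,0)-f;th=np.arctan2(d[1],d[0])
for _ in range(3):
    R=np.array([[np.cos(th),np.sin(th)],[-np.sin(th),np.cos(th)]]);q=(p-f)@R.T
    lo=[];hi=[];xs=np.arange(42,96,4)
    for x in xs:
        k=abs(q[:,0]-x)<3;lo.append(np.percentile(q[k,1],1));hi.append(np.percentile(q[k,1],99))
    a=np.polyfit(xs,lo,1);th+=np.arctan(a[0])
print('yaw',np.degrees(th),'x range',q[:,0].min(),q[:,0].max(),'-y',a,'+y',np.polyfit(xs,hi,1))
E
```

```text
bench -0.0011033594624476808
fin 468 med [545.  252.6  48.7] rect (array([544.6, 252.9]), array([15.9, 26. ]), 33.72)
neck 527 med [562.9 265.    6.9] rect (array([562.8, 265.1]), array([28. , 20.2]), 33.89)
plate 2022 med [599.9 290.   12.8] rect (array([600.4, 291.4]), array([64.2, 35.9]), 32.74)
fin 61 med [545.4 252.5  48.8] rect (array([546.1, 251.9]), array([16.5, 26.1]), 29.13)
neck 71 med [562.2 263.5   8. ] rect (array([563.1, 262.9]), array([30.5, 24.6]), 33.38)
plate 267 med [600.9 290.1  13.4] rect (array([601. , 288.1]), array([65.3, 35.8]), 27.08)
yaw 33.61660657436471 x range 35.95348518494761 99.98009490858489 -y [-8.25859847e-06 -1.57231166e+01] +y [-0.11862947 23.92314177]
```

```bash
cat >> h.py <<'E'
def go(x,y,z,yaw):
    from station import robot
    o=robot.get_obs();R=o['orientation'];e=R.T@(np.array([x,y,z])-o['position'])*100
    cy=np.degrees(np.arctan2(R[1,1],R[0,1]));d=(yaw-cy+90)%180-90
    print('t',round(o['time_s'],2),'slide cm',e.round(2),'roll',round(-np.radians(d),3),'tilt',R[:2,0].round(4),'yaw',round(cy,2),'pos',o['position'].round(4),'F',o['wrist_force'].round(2),'w',round(o['grip_width'],4))
E
python3 -m creep '{"slide":[[4,0,0],[4,0,0],[0,0,0]],"roll":[0.134,0.134,0]}' 0.36 >/dev/null
python3 -c "from h import *;go(.5446,.2529,.1,33.7)"
```

```text
t 4.15 slide cm [8.93 0.71 0.46] roll -0.017 tilt [-0.0236 -0.0005] yaw -147.3 pos [0.5552 0.2529 0.1891] F [ 0.18 -0.53 -0.03] w 0.0647
```

```bash
python3 -m creep '{"slide":[[4,0.4,0.3],[4.5,0.3,0.2],[0,0,0]],"roll":[-0.017,0,0]}' >/dev/null
python3 -c "from h import *;go(.5446,.2529,.014,33.7)"
```

```text
t 4.53 slide cm [ 9.48  0.4  -0.09] roll 0.004 tilt [-0.0139  0.0038] yaw -146.07 pos [0.5487 0.2555 0.1087] F [-0.1  -0.07  0.43] w 0.0361
```

```bash
python3 -m creep '{"slide":[[3,0.35,-0.1],[2.5,0,0],[0,0,0]],"roll":[0,0,0]}' >/dev/null
python3 -c "from h import *;go(.5446,.2529,.014,33.7)"
```

```text
t 4.9 slide cm [4.89 0.98 0.07] roll 0.008 tilt [0.0016 0.0118] yaw -145.81 pos [0.553  0.2572 0.063 ] F [-0.06  0.19  0.6 ] w 0.0314
```

```bash
python3 -m creep '{"slide":[[0,0.9,0.1],[0,0.2,0],[0,0,0]],"roll":[0.008,0,0]}' >/dev/null
python3 -c "from h import *;go(.5446,.2529,.014,33.7)"
python3 -m creep '{"slide":[[1,0,0],[1,0,0],[0,0,0]],"roll":[0,0,0]}' >/dev/null
python3 -c "from h import *;go(.5446,.2529,.014,33.7)"
```

```text
t 5.28 slide cm [ 5.53  0.27 -0.03] roll 0.001 tilt [0.0104 0.0174] yaw -146.22 pos [0.5461 0.2537 0.0693] F [-0.5  -0.03 -0.02] w 0.0316
t 5.65 slide cm [ 3.42  0.27 -0.03] roll 0.001 tilt [0.0106 0.0176] yaw -146.21 pos [0.5463 0.2541 0.0482] F [ 0.05 -0.41  0.21] w 0.0316
```

```bash
python3 -m creep '{"slide":[[1,0.25,-0.03],[1,0,0],[1,0,0],[0.4,0,0],[0,0,0]],"roll":[0,0,0,0,0]}' >/dev/null
python3 -c "from h import *;go(.5446,.2529,.014,33.7)"
```

```text
t 6.28 slide cm [-0.33 -0.03  0.01] roll 0.002 tilt [0.009  0.0161] yaw -146.21 pos [0.5444 0.2527 0.0106] F [0.33 0.16 0.63] w 0.0315
```

```bash
python3 -m creep '{"slide":[[-0.3,0,0],[0,0,0]],"roll":[0,0]}' >/dev/null
python3 -m creep '{"slide":[[0,0,0],[0,0,0],[0,0,0],[0,0,0]],"roll":[0,0,0,0]}' 0
python3 -m creep '{"slide":[[-1,0,0],[-2,0,0],[-3,0,0],[-3,0,0],[0,0,0]],"roll":[0,0,0,0,0]}'
python3 -c "from h import *;go(.47,-.15,.14,13.1)"
```

```text
time_s: 7.02
position: [0.5453, 0.2533, 0.0152]
orientation: [[0.012, -0.831, -0.556], [0.018, -0.556, 0.831], [-1.0, -0.02, 0.009]]
wrist_force: [0.1, -0.4, 0.4]
grip_width: 0.0154
time_s: 7.65
position: [0.5411, 0.2496, 0.1056]
orientation: [[0.003, -0.832, -0.555], [0.013, -0.555, 0.832], [-1.0, -0.01, 0.009]]
wrist_force: [-0.1, -0.3, -2.9]
grip_width: 0.0159
t 7.65 slide cm [ -3.99  28.05 -29.26] roll 0.36 tilt [0.0031 0.0133] yaw -146.3 pos [0.5411 0.2496 0.1056] F [-0.09 -0.32 -2.92] w 0.0159
```

```bash
python3 -m creep '{"slide":[[-2,0,0],[-2,2,-2.1],[0,3.4,-3.55],[0,3.4,-3.55],[0,3.4,-3.55]],"roll":[0,0,0,0,0]}' >/dev/null
python3 -m creep '{"slide":[[0,3.4,-3.55],[0,3.4,-3.55],[0,3.4,-3.55],[0,2.5,-2.6],[0,0,0]],"roll":[0,0,0,0,0]}' >/dev/null
python3 -m creep '{"slide":[[0,0,0],[0,0,0],[0,0,0],[0,0,0]],"roll":[0.12,0.12,0.12,0]}' >/dev/null
python3 - <<'E'
from station import robot
from h import *
go(.4691,-.1523,.14,13.1)
o=robot.get_obs();c=robot.capture('wrist');R=o['orientation'];T=np.array(c['hand_eye'])
M=R@T[:3,:3];p=R@T[:3,3]+o['position'];c['R']=M.T;c['t']=-M.T@p
pickle.dump(c,open('w2.pkl','wb'));cv2.imwrite('pics/w2.png',c['pixels'])
E
```

```text
t 9.4 slide cm [-1.8  -0.09 -3.74] roll -0.015 tilt [-0.0363  0.0103] yaw -167.76 pos [ 0.4597 -0.1158  0.1228] F [-0.62  0.99 -3.73] w 0.016
```

View pics/w2.png

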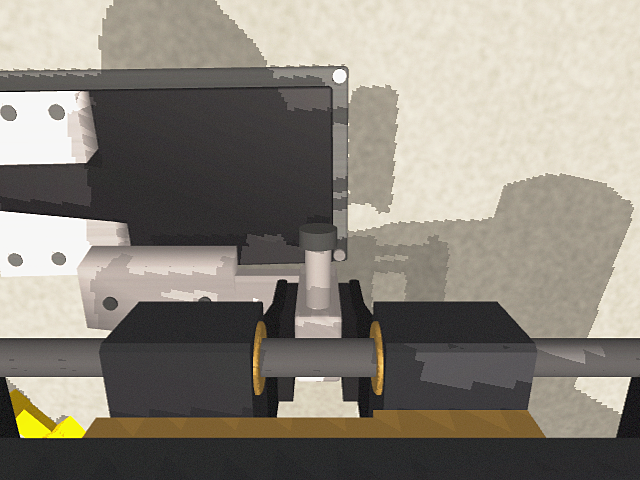

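The carriage is held straight. The straight jaw is at (45,125), the tapered jaw at (60,245), the bed's rear edge at column 332, and its -y edge at row 88. I'll fit the way's frame from this view.

Run:
```python
from h import *
c=pickle.load(open('w2.pkl','rb'));W=world(c)*1000;z=W[...,2]
print('bed z',np.median(z[120:200,150:300]),'jaw z',np.median(z[115:150,10:80]))
def fit(p):
    vx,vy,x,y=cv2.fitLine(p[:,:2].astype(np.float32),cv2.DIST_HUBER,0,.01,.01).ravel();return np.degrees(np.arctan2(vy,vx)),(x,y)
bz=np.median(z[120:200,150:300])
m=(abs(z-bz)<5)
# -y edge: first bed row in columns 120..310 ; rear edge: last bed col in rows 110..215
E=np.array([W[np.where(m[60:140,u])[0][0]+60,u] for u in range(120,310,3)]);print('-y edge',fit(E))
F=np.array([W[v,np.where(m[v,250:360])[0][-1]+250] for v in range(105,215,3)]);print('rear',fit(F))
j=(z>bz+12)&(z<bz+20);j[200:]=0
# jaw inner top edge, straight jaw: last jaw row per column
G=np.array([W[np.where(j[100:190,u])[0][-1]+100,u] for u in range(3,78,3)]);print('straight top edge',fit(G))
# foot line: first bed row below the jaw
H=np.array([W[np.where(m[150:200,u])[0][0]+150,u] for u in range(3,75,3)]);print('straight foot',fit(H),H[:,2].min(),H[:,2].max())
a=np.radians(13.15)
for a_ in(13.0,13.15,13.3):
    a=np.radians(a_);R=np.array([[np.cos(a),np.sin(a)],[-np.sin(a),np.cos(a)]])
    print(a_,'edge y',np.median((E[:,:2]@R.T)[:,1])+52,'rear x',np.median((F[:,:2]@R.T)[:,0])+131,'foot y',np.median((H[:,:2]@R.T)[:,1])+21,'top',np.median((G[:,:2]@R.T)[:,1]),'mine',R@[584,-125.6])
print('held');
```

```text
bed z 38.844802833017766 jaw z 54.840817948860376
-y edge (np.float32(13.262454), (np.float32(539.3999), np.float32(-188.22995)))
rear (np.float32(-77.17949), (np.float32(458.02737), np.float32(-165.599)))
straight top edge (np.float32(13.46249), (np.float32(609.64795), np.float32(-134.56543)))
straight foot (np.float32(13.713506), (np.float32(620.8079), np.float32(-129.10396))) 37.45255294980752 40.29586520801532
13.0 edge y -252.75439753447745 rear x 540.0369634159333 foot y -244.45392278212262 top -268.2477689061145 mine [ 540.77826541 -253.75229587]
13.15 edge y -253.99814251915825 rear x 539.3381731356162 foot y -245.9494379108438 top -269.72983008824514 mine [ 540.11209099 -255.16717885]
13.3 edge y -255.24858278917725 rear x 538.6521510931705 foot y -247.44822248286698 top -271.21983258742966 mine [ 539.44221471 -256.58031294]
held
```

```bash
python3 -m creep '{"slide":[[-1.8,0,-1.2],[0,0,-1.2],[0,0,-1.2],[0,0,0]],"roll":[-0.015,0,0,0]}' >/dev/null
python3 -c "from h import *;go(.468,-.1499,.0555,13.25)"
python3 -m creep '{"slide":[[3,0,0],[0,0,0]],"roll":[0,0]}' >/dev/null
python3 -c "from h import *;go(.468,-.1499,.0555,13.25)"
```

```text
t 9.95 slide cm [ 8.21 -0.4  -0.04] roll 0.004 tilt [-0.0409  0.0114] yaw -166.55 pos [ 0.4674 -0.1514  0.1377] F [ 0.25 -0.41 -3.15] w 0.0158
t 10.2 slide cm [ 5.08 -0.47 -0.04] roll 0.003 tilt [-0.0423  0.0118] yaw -166.59 pos [ 0.4655 -0.1512  0.1064] F [ 0.31  0.35 -2.91] w 0.0156
```

```bash
python3 -m creep '{"slide":[[-3,0,0],[0,0,0],[-3,0,0],[0,0,0]],"roll":[0,0,0,0]}' >/dev/null
python3 -c "from h import *;go(.468,-.1499,.0555,13.25)"
python3 -m creep '{"slide":[[4,0,0],[4,0,0],[0,0,0]],"roll":[0,0,0]}' >/dev/null
python3 -c "from h import *;go(.468,-.1499,.0555,13.25)"
```

```text
t 10.7 slide cm [11.21 -0.42 -0.08] roll 0.004 tilt [-0.042   0.0119] yaw -166.53 pos [ 0.4684 -0.1515  0.1676] F [ 0.78  0.17 -2.7 ] w 0.0158
t 11.07 slide cm [ 2.76 -0.64 -0.21] roll 0.002 tilt [-0.0453  0.0138] yaw -166.61 pos [ 0.4625 -0.1497  0.0833] F [ 0.4  -0.31 -2.92] w 0.0156
```

```bash
g(){ python3 -c "from h import *;go(.468,-.1499,.0555,13.25)"; }
python3 -m creep '{"slide":[[-3,0,0],[0,0,0]],"roll":[0,0]}' >/dev/null; g
python3 -m creep '{"slide":[[0,-1,0],[0,0,0]],"roll":[0,0]}' >/dev/null; g
python3 -m creep '{"slide":[[0,1,0],[0,0,0]],"roll":[0,0]}' >/dev/null; g
python3 -m creep '{"slide":[[0,0,1],[0,0,0]],"roll":[0,0]}' >/dev/null; g
python3 -m creep '{"slide":[[0,0,-1],[0,0,0]],"roll":[0,0]}' >/dev/null; g
python3 -m creep '{"slide":[[0,0,0],[0,0,0]],"roll":[0.15,0]}' >/dev/null; g
python3 -m creep '{"slide":[[0,0,0],[0,0,0]],"roll":[-0.15,0]}' >/dev/null; g
```

```text
t 11.32 slide cm [ 5.84 -0.61 -0.19] roll 0.003 tilt [-0.0457  0.0132] yaw -166.58 pos [ 0.4643 -0.1502  0.1142] F [ 0.42  0.41 -2.37] w 0.0162
t 11.57 slide cm [ 5.81  0.44 -0.22] roll 0.003 tilt [-0.0454  0.0138] yaw -166.6 pos [ 0.4744 -0.1476  0.1134] F [-0.35 -0.42 -3.69] w 0.0157
t 11.82 slide cm [ 5.69 -0.74 -0.27] roll 0.002 tilt [-0.0483  0.0142] yaw -166.61 pos [ 0.463  -0.1498  0.1127] F [-0.04  0.07 -3.03] w 0.0158
t 12.07 slide cm [ 5.68 -0.78 -1.33] roll 0.002 tilt [-0.0486  0.0143] yaw -166.63 pos [ 0.4601 -0.1396  0.1129] F [ 0.93 -0.31 -3.86] w 0.0157
t 12.32 slide cm [ 5.7  -0.74 -0.28] roll 0.003 tilt [-0.048  0.014] yaw -166.58 pos [ 0.4629 -0.1497  0.1128] F [-0.2  -0.13 -3.22] w 0.0156
t 12.57 slide cm [ 5.69 -0.76 -0.11] roll -0.151 tilt [-0.0479  0.0141] yaw -175.39 pos [ 0.4631 -0.1503  0.1127] F [-0.19  0.1  -3.29] w 0.0157
t 12.82 slide cm [ 5.68 -0.73 -0.2 ] roll 0.006 tilt [-0.048   0.0142] yaw -166.4 pos [ 0.4631 -0.1505  0.1126] F [ 0.28  0.03 -3.09] w 0.0157
```

```bash
g(){ python3 -c "from h import *;go(.468,-.1499,.0555,13.25)"; }
python3 -m creep '{"slide":[[0,-2.5,0],[0,-2.5,0],[0,-2.5,0],[0,0,0]],"roll":[0,0,0,0]}' >/dev/null; g
python3 -m creep '{"slide":[[0,2.5,0],[0,0,0],[0,2.5,0],[0,0,0]],"roll":[0,0,0,0]}' >/dev/null; g
```

```text
t 13.32 slide cm [ 5.66  6.93 -0.21] roll 0.001 tilt [-0.0485  0.0143] yaw -166.7 pos [ 0.5376 -0.1328  0.109 ] F [-0.73  0.33 -3.66] w 0.016
t 13.82 slide cm [ 5.58  1.62 -0.25] roll -0.002 tilt [-0.0513  0.0147] yaw -166.88 pos [ 0.4861 -0.1446  0.1106] F [-0.63  0.46 -2.86] w 0.0157
```

The tool's tilt (about 0.05 rad) can't be commanded away, so I'll set the carriage down nose first and release it onto the bed. Then I'll push with the front finger low on the plate's rear face, so the push stays low whatever the tilt.

```bash
g(){ python3 -c "from h import *;go(.468,-.1499,.063,13.25)"; }
python3 -m creep '{"slide":[[1,1.6,-0.25],[1,0,0],[1,0,0],[1,0,0],[0,0,0]],"roll":[0,0,0,0,0]}' >/dev/null; g
```

```text
t 14.45 slide cm [0.74 0.42 0.12] roll -0.002 tilt [-0.0459  0.0134] yaw -166.86 pos [ 0.4727 -0.1502  0.0702] F [ 0.02  0.93 -4.03] w 0.0158
```

```bash
g(){ python3 -c "from h import *;go(.468,-.1499,.060,13.25)"; }
python3 -m creep '{"slide":[[0.4,0.4,0.1],[0.3,0,0],[0,0,0]],"roll":[0,0,0]}' >/dev/null; g
python3 -m creep '{"slide":[[0.15,0,0],[0,0,0]],"roll":[0,0]}' >/dev/null; g
```

```text
t 14.82 slide cm [0.33 0.06 0.02] roll -0.001 tilt [-0.0447  0.0131] yaw -166.83 pos [ 0.4688 -0.15    0.0632] F [ 0.13 -0.02 -3.13] w 0.0159
t 15.07 slide cm [0.2  0.1  0.03] roll -0.001 tilt [-0.0438  0.013 ] yaw -166.83 pos [ 0.4691 -0.15    0.062 ] F [ 0.13  0.23 -3.55] w 0.0155
```

```bash
g(){ python3 -c "from h import *;go(.468,-.1499,.058,13.25)"; }
for i in 1 2 3; do python3 -m creep '{"slide":[[0.12,0,0],[0,0,0]],"roll":[0,0]}' >/dev/null; g; done
```

```text
t 15.32 slide cm [0.3  0.1  0.03] roll -0.001 tilt [-0.0433  0.013 ] yaw -166.83 pos [ 0.4692 -0.15    0.0609] F [-0.49 -0.19 -3.36] w 0.0159
t 15.57 slide cm [0.17 0.11 0.03] roll -0.001 tilt [-0.0432  0.013 ] yaw -166.83 pos [ 0.4692 -0.15    0.0596] F [ 0.09  0.28 -3.26] w 0.0158
t 15.82 slide cm [0.1  0.15 0.05] roll -0.001 tilt [-0.042   0.0127] yaw -166.8 pos [ 0.4696 -0.1501  0.059 ] F [-0.11 -0.82 -0.25] w 0.0158
```

```bash
python3 -m creep '{"slide":[[0,0,0],[0,0,0],[0,0,0],[0,0,0]],"roll":[0,0,0,0]}' 0.3
python3 - <<'E'
from station import robot
from h import *
go(.468,-.1499,.051,13.25)
o=robot.get_obs();c=robot.capture('wrist');R=o['orientation'];T=np.array(c['hand_eye'])
M=R@T[:3,:3];p=R@T[:3,3]+o['position'];c['R']=M.T;c['t']=-M.T@p
pickle.dump(c,open('w3.pkl','wb'));cv2.imwrite('pics/w3.png',c['pixels'])
E
```

```text
time_s: 16.32
position: [0.4711, -0.1502, 0.06]
orientation: [[-0.039, -0.973, -0.228], [0.012, -0.229, 0.973], [-0.999, 0.035, 0.021]]
wrist_force: [0.3, 0.1, 0.1]
grip_width: 0.0258
t 16.32 slide cm [0.91 0.26 0.09] roll -0.0 tilt [-0.0389  0.0121] yaw -166.77 pos [ 0.4711 -0.1502  0.06  ] F [0.28 0.14 0.1 ] w 0.0258
```

View pics/w3.png

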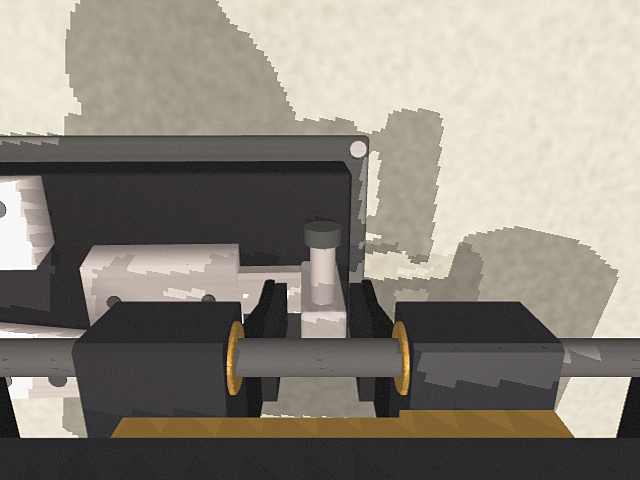

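The carriage is flat on the bed, fin between the open fingers, nose at column 82. The straight jaw's mouth is at column 45. I'll check its lateral position by depth.

```bash
cat >> h.py <<'E'
A=np.radians(13.25);O=np.array([583.3,-124.8])
def way(p): # world m -> way mm
    q=np.asarray(p)*1000;d=q[...,:2]-O;c,s=np.cos(A),np.sin(A)
    return np.stack([d[...,0]*c+d[...,1]*s,-d[...,0]*s+d[...,1]*c,q[...,2]],-1)
E
python3 - <<'E'
from h import *
c=pickle.load(open('w3.pkl','rb'));V=way(world(c));z=V[...,2]
bz=np.median(z[185:230,120:280]);print('bed',bz)
for u in (100,130,160,190,220):
    col=V[235:300,u];print(u,[(v+235,*col[v].round(1)) for v in range(4,50,5)])
j=(z>bz+13)&(z<bz+19)
for u in (5,15,25,35):
    r=np.where(j[180:300,u])[0]+180;print('jaw',V[r[0],u].round(1),V[r[-1],u].round(1))
pl=(z>bz+11.5)&(z<bz+17);pl[:235]=0;pl[300:]=0;pl[:,:70]=0;pl[:,245:]=0
q=V[pl];print('plate x',np.percentile(q[:,0],[0.5,99.5]))
xs=[];ys=[]
for x in np.arange(-75,-20,4):
    k=q[abs(q[:,0]-x)<2,1]
    if len(k)>10: xs.append(x);ys.append(np.percentile(k,2))
print(np.round(ys,1),np.polyfit(xs,ys,1))
f=(z>bz+47)&(z<bz+54);f[:,:250]=0;f[:290]=0;f[345:]=0;f[:,360:]=0;print('fin',rect(V[f]/1000),np.percentile(V[f][:,0],[2,98]))
# jaw / bed references
m=abs(z-bz)<4;E=np.array([V[np.where(m[140:200,k])[0][0]+140,k] for k in range(70,330,5)]);print('-y edge',np.polyfit(E[:,0],E[:,1],1),np.median(E[:,1]))
print('rear',np.median([V[v,np.where(m[v,300:375])[0][-1]+300,0] for v in range(180,220,3)]))
E
```

```text
bed 38.82115361930208
100 [(239, np.float64(-21.0), np.float64(-22.6), np.float64(39.4)), (244, np.float64(-20.2), np.float64(-19.9), np.float64(38.5)), (249, np.float64(-21.1), np.float64(-18.5), np.float64(41.1)), (254, np.float64(-23.1), np.float64(-17.9), np.float64(45.8)), (259, np.float64(-24.4), np.float64(-16.8), np.float64(48.9)), (264, np.float64(-24.5), np.float64(-15.0), np.float64(49.9)), (269, np.float64(-25.8), np.float64(-14.0), np.float64(53.2)), (274, np.float64(-25.5), np.float64(-11.8), np.float64(53.3)), (279, np.float64(-24.6), np.float64(-9.0), np.float64(52.1)), (284, np.float64(-24.5), np.float64(-7.0), np.float64(52.7))]
130 [(239, np.float64(-33.2), np.float64(-21.8), np.float64(37.5)), (244, np.float64(-33.3), np.float64(-19.8), np.float64(38.5)), (249, np.float64(-34.9), np.float64(-19.0), np.float64(42.8)), (254, np.float64(-35.0), np.float64(-17.1), np.float64(44.0)), (259, np.float64(-36.6), np.float64(-16.5), np.float64(48.4)), (264, np.float64(-37.7), np.float64(-15.5), np.float64(51.6)), (269, np.float64(-37.3), np.float64(-13.1), np.float64(51.4)),
[... 1895 characters left out ...]
3.2)), (274, np.float64(-75.1), np.float64(-10.8), np.float64(52.7)), (279, np.float64(-74.8), np.float64(-8.4), np.float64(52.3)), (284, np.float64(-74.7), np.float64(-6.2), np.float64(52.6))]
jaw [  4.3 -50.9  53.5] [ 11.6 -15.2  54.6]
jaw [  0.4 -50.9  53.7] [  8.2 -14.8  53.9]
jaw [ -0.8 -43.8  51.9] [  3.7 -15.4  54.3]
jaw [ -1.4 -26.   52.5] [ -0.3 -15.4  54.4]
plate x [-81.08955096 -17.43809212]
[-15.7 -15.3 -15.5 -15.7 -15.6 -15.6 -15.7 -15.6 -15.3 -15.5 -15.6 -15.6
 -15.3 -15.5] [ 1.73999575e-03 -1.54478819e+01]
fin (array([-110.7,   -7. ]), array([12.4, 38.2]), 86.73) [-128.90911657  -93.12576448]
-y edge [-8.35082471e-04 -5.19375191e+01] -51.89520926239849
rear -131.23901043569992
```

Carriage origin is at way x ≈ -117.5, y ≈ +0.4, square within 2 mrad. Next I back off 4 mm and lower beside the neck, then open to 40 mm.

```bash
cat >> h.py <<'E'
def gw(x,y,z):
    c,s=np.cos(A),np.sin(A);go((O[0]+x*c-y*s)/1000,(O[1]+x*s+y*c)/1000,z,13.25)
    from station import robot
    o=robot.get_obs();F=o['wrist_force'];print('   way pos',way(o['position']).round(1),'Fx',round(F[0]*c+F[1]*s,1),'Fy',round(-F[0]*s+F[1]*c,1),'Fz',round(F[2],1))
E
python3 -m creep '{"slide":[[0,0.4,-0.05],[0.5,0,0],[0.2,0,0],[0,0,0]],"roll":[0,0,0,0]}' >/dev/null
python3 -c "from h import *;gw(-119,0,.0515)"
```

```text
t 16.88 slide cm [ 0.1  -0.09 -0.06] roll -0.0 tilt [-0.0393  0.0121] yaw -166.77 pos [ 0.4665 -0.1517  0.0525] F [0.28 0.15 0.34] w 0.0263
   way pos [-119.9    0.6   52.5] Fx 0.3 Fy 0.1 Fz 0.3
```

```bash
python3 -m creep '{"slide":[[0.1,0,-0.06],[0,0,0],[0,0,0]],"roll":[0,0,0]}' 0.458 >/dev/null
python3 -c "from h import *;gw(-100,1.5,.0515)"
python3 -m creep '{"slide":[[0,-0.2,0],[0,-0.2,0.0],[0,0,0]],"roll":[0,0,0]}' >/dev/null
python3 -c "from h import *;gw(-100,1.5,.0515)"
python3 -m creep '{"slide":[[0,-0.2,0],[0,-0.2,0.0],[0,0,0]],"roll":[0,0,0]}' >/dev/null
python3 -c "from h import *;gw(-100,1.5,.0515)"
```

```text
t 17.25 slide cm [-0.08 -1.98  0.16] roll -0.0 tilt [-0.0393  0.0121] yaw -166.77 pos [ 0.4667 -0.1523  0.0514] F [ 0.84 -0.14 -0.15] w 0.0394
   way pos [-119.8   -0.    51.4] Fx 0.8 Fy -0.3 Fz -0.1
t 17.62 slide cm [-0.06 -1.52  0.16] roll -0.0 tilt [-0.0387  0.012 ] yaw -166.76 pos [ 0.4712 -0.1513  0.0514] F [ 0.4   0.04 -0.41] w 0.0399
   way pos [-1.152e+02 -1.000e-01  5.140e+01] Fx 0.4 Fy -0.0 Fz -0.4
t 18.0 slide cm [-0.06 -1.09  0.16] roll -0.0 tilt [-0.0387  0.012 ] yaw -166.76 pos [ 0.4754 -0.1503  0.0512] F [ 0.38 -0.21 -0.98] w 0.0397
   way pos [-1.109e+02 -1.000e-01  5.120e+01] Fx 0.3 Fy -0.3 Fz -1.0
```

```bash
python3 -m creep '{"slide":[[-0.05,-0.2,0.03],[0,-0.2,0.03],[0,-0.2,0.03],[0,-0.2,0.03],[0,0,0]],"roll":[0,0,0,0,0]}' >/dev/null
cat > look.py <<'E'
from station import robot
from h import *
import sys
o=robot.get_obs();c=robot.capture('wrist');R=o['orientation'];T=np.array(c['hand_eye'])
M=R@T[:3,:3];p=R@T[:3,3]+o['position'];c['R']=M.T;c['t']=-M.T@p
cv2.imwrite(sys.argv[1],c['pixels'])
V=way(world(c));z=V[...,2];x,y=V[...,0],V[...,1]
m=(abs(z-39)<4)&(x<-5)&(y<-30)
print('edge -52:',np.percentile(y[m],.3).round(1))
k=(z>51)&(z<55.5)&(y>-19)&(y<-3);pl=V[k];tx=robot.get_obs()  # plate top, clear of jaw
tcp=way(o['position']);
s=pl[(pl[:,0]>tcp[0]+36)&(pl[:,0]<-3)]
xs=[];ys=[]
for a in np.arange(-85,-2,4):
    w=s[abs(s[:,0]-a)<2,1]
    if len(w)>15: xs.append(a);ys.append(np.percentile(w,2))
print('plate -y top edge (flush -15.9)',list(zip(xs,np.round(ys,1))),np.polyfit(xs,ys,1) if len(xs)>2 else '')
n=(z>45.5)&(z<49)&(abs(y+6)<3)&(x>tcp[0])&(x<tcp[0]+60)
print('neck x',np.percentile(x[n],[1,99]).round(1) if n.sum()>20 else n.sum(),'plate rear x',np.percentile(pl[(pl[:,0]>tcp[0]+12)&(pl[:,0]<tcp[0]+90)&(pl[:,1]>-16)&(pl[:,1]<-11),0],[1,99]).round(1))
t=(z>76)&(z<92)&(y<-16)&(y>-45)&(abs(x-tcp[0])<30);print('tube x mid',np.percentile(x[t],[5,50,95]).round(1) if t.sum()>20 else '')
E
python3 look.py pics/w4.png; python3 -c "from h import *;gw(-100,1.5,.0515)"
```

```text
edge -52: -52.0
plate -y top edge (flush -15.9) [(np.int64(-69), np.float64(-14.3)), (np.int64(-65), np.float64(-14.6)), (np.int64(-61), np.float64(-14.6)), (np.int64(-57), np.float64(-14.6)), (np.int64(-53), np.float64(-14.4)), (np.int64(-49), np.float64(-14.7)), (np.int64(-45), np.float64(-14.6)), (np.int64(-41), np.float64(-14.4)), (np.int64(-37), np.float64(-14.4)), (np.int64(-33), np.float64(-14.6)), (np.int64(-29), np.float64(-14.7)), (np.int64(-25), np.float64(-14.7)), (np.int64(-21), np.float64(-14.3)), (np.int64(-17), np.float64(-14.8)), (np.int64(-13), np.float64(-14.5))] [-1.67128670e-03 -1.46239529e+01]
neck x [-103.5  -80.9] plate rear x [-75.5 -14.5]
tube x mid [-116.5 -111.6 -106.9]
t 18.68 slide cm [-0.03 -0.37  0.02] roll -0.001 tilt [-0.0415  0.012 ] yaw -166.78 pos [ 0.482  -0.1473  0.0513] F [-0.51 -0.07  1.11] w 0.04
   way pos [-103.7    1.3   51.3] Fx -0.5 Fy 0.0 Fz 1.1
```

View pics/w4.png

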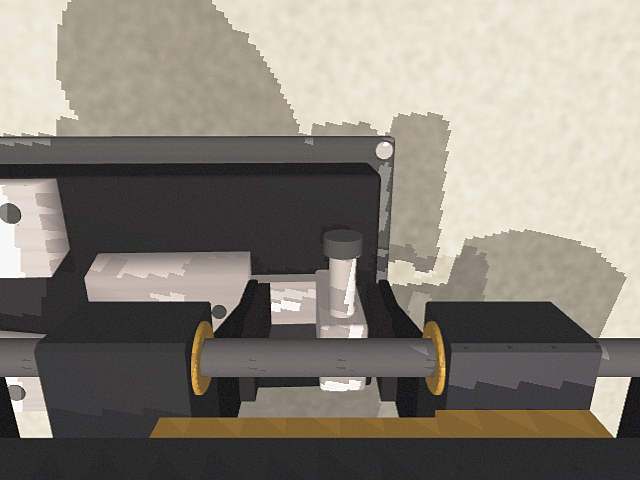

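The finger pushes on the plate's rear face. The carriage is at x ≈ -112, y ≈ +1.3 and square. Now I slide it in.

```bash
p(){ python3 -c "from h import *;gw(-50,0.8,.0515)"; }
python3 -m creep '{"slide":[[-0.02,-0.3,0],[-0.01,-0.3,0],[-0.01,-0.3,0],[-0.01,-0.3,0],[-0.01,-0.3,0]],"roll":[0,0,0,0,0]}' >/dev/null;p
python3 -m creep '{"slide":[[-0.01,-0.3,0],[-0.01,-0.3,0],[0,0,0]],"roll":[0,0,0]}' >/dev/null;p
python3 look.py pics/w5.png
```

```text
t 19.3 slide cm [-0.17 -3.83 -0.05] roll -0.001 tilt [-0.0429  0.012 ] yaw -166.79 pos [ 0.497  -0.1437  0.0513] F [-2.53 -0.96  1.66] w 0.0399
   way pos [-88.3   1.4  51.3] Fx -2.7 Fy -0.4 Fz 1.7
t 19.68 slide cm [-0.15 -3.13 -0.05] roll -0.001 tilt [-0.042  0.012] yaw -166.78 pos [ 0.5038 -0.1421  0.0512] F [ 0.02 -0.64  0.26] w 0.0401
   way pos [-81.3   1.3  51.2] Fx -0.1 Fy -0.6 Fz 0.3
edge -52: -52.0
plate -y top edge (flush -15.9) [(np.int64(-45), np.float64(-14.4)), (np.int64(-41), np.float64(-14.4)), (np.int64(-37), np.float64(-14.5)), (np.int64(-33), np.float64(-14.5)), (np.int64(-29), np.float64(-14.6)), (np.int64(-25), np.float64(-14.7)), (np.int64(-21), np.float64(-14.7)), (np.int64(-17), np.float64(-14.5)), (np.int64(-13), np.float64(-14.6)), (np.int64(-9), np.float64(-14.5)), (np.int64(-5), np.float64(-14.7))] [-5.39461927e-03 -1.46992539e+01]
neck x [-81.1 -59.2] plate rear x [-53.1   8.2]
tube x mid [-94.1 -89.1 -84.4]
```

```bash
p(){ python3 -c "from h import *;gw(-50,0.3,.0515)"; }
python3 -m creep '{"slide":[[-0.02,-0.3,-0.02],[-0.02,-0.3,-0.02],[-0.02,-0.3,-0.02],[0,0,0]],"roll":[0,0,0,0]}' >/dev/null;p
python3 -m creep '{"slide":[[-0.01,-0.2,-0.02],[-0.01,-0.2,-0.02]],"roll":[0,0]}' >/dev/null;p
python3 -m creep '{"slide":[[-0.01,-0.2,0],[-0.01,-0.2,0]],"roll":[0,0]}' >/dev/null;p
```

```text
t 20.23 slide cm [-0.11 -2.19 -0.04] roll -0.001 tilt [-0.0424  0.0122] yaw -166.79 pos [ 0.5131 -0.1405  0.0513] F [-1.7   0.79  0.16] w 0.0401
   way pos [-71.9   0.8  51.3] Fx -1.5 Fy 1.2 Fz 0.2
t 20.48 slide cm [-0.1  -1.81 -0.01] roll -0.001 tilt [-0.0432  0.0122] yaw -166.79 pos [ 0.5169 -0.14    0.0513] F [-0.97  0.8   1.08] w 0.0396
   way pos [-68.1   0.4  51.3] Fx -0.8 Fy 1.0 Fz 1.1
t 20.73 slide cm [-0.08 -1.39 -0.01] roll -0.001 tilt [-0.0434  0.0122] yaw -166.8 pos [ 0.5209 -0.1391  0.0513] F [-0.99 -0.2   0.31] w 0.0401
   way pos [-64.    0.4  51.3] Fx -1.0 Fy 0.0 Fz 0.3
```

```bash
p(){ python3 -c "from h import *;gw(-50,0.3,.0515)" | tail -1; }
python3 -m creep '{"slide":[[-0.01,-0.15,0],[-0.01,-0.15,0]],"roll":[0,0]}' >/dev/null;p
python3 -m creep '{"slide":[[-0.01,-0.1,0],[0,-0.1,0]],"roll":[0,0]}' >/dev/null;p
python3 -m creep '{"slide":[[-0.01,-0.1,0],[0,-0.1,0]],"roll":[0,0]}' >/dev/null;p
python3 -m creep '{"slide":[[-0.01,-0.1,0],[0,-0.1,0]],"roll":[0,0]}' >/dev/null;p
```

```text
way pos [-60.9   0.3  51.3] Fx -1.8 Fy 0.8 Fz -0.2
   way pos [-59.2   0.2  51.3] Fx -3.1 Fy -0.8 Fz 0.7
   way pos [-57.5   0.   51.3] Fx -2.9 Fy -0.7 Fz 1.0
   way pos [-55.6  -0.1  51.3] Fx -1.5 Fy -1.3 Fz 0.3
```

```bash
p(){ python3 -c "from h import *;gw(-50,0.3,.0515)" | tail -1; }
for i in 1; do python3 -m creep '{"slide":[[-0.01,-0.1,0],[0,-0.1,0]],"roll":[0,0]}' >/dev/null;p
python3 -m creep '{"slide":[[-0.01,-0.1,0],[0,-0.1,0]],"roll":[0,0]}' >/dev/null;p; done
python3 look.py pics/w6.png
```

```text
way pos [-53.6  -0.1  51.3] Fx -3.3 Fy -1.3 Fz 0.8
   way pos [-53.2  -0.1  51.3] Fx -5.7 Fy -1.0 Fz 2.9
edge -52: -52.1
plate -y top edge (flush -15.9) [(np.int64(-17), np.float64(-16.7)), (np.int64(-13), np.float64(-16.6)), (np.int64(-9), np.float64(-16.6)), (np.int64(-5), np.float64(-16.8))] [-7.85879601e-03 -1.67743465e+01]
neck x [-53.  -34.4] plate rear x [-28.4  36.2]
tube x mid [-66.1 -61.2 -56.6]
```

It is now snug: origin ≈ -61, and 1 mm rows barely advance it. Next I build up the push.

```bash
p(){ python3 -c "from h import *;gw(-50,0,.0515)" | tail -1; }
python3 -m creep '{"slide":[[0,-0.1,0]],"roll":[0]}' >/dev/null;p
python3 -m creep '{"slide":[[0,-0.1,0]],"roll":[0]}' >/dev/null;p
python3 -m creep '{"slide":[[0,-0.12,0]],"roll":[0]}' >/dev/null;p
python3 -m creep '{"slide":[[0,-0.14,0]],"roll":[0]}' >/dev/null;p
```

```text
way pos [-53.2  -0.   51.3] Fx -4.9 Fy -0.8 Fz 3.1
   way pos [-53.2  -0.   51.3] Fx -5.3 Fy -1.2 Fz 4.1
   way pos [-53.2  -0.   51.4] Fx -5.5 Fy -1.9 Fz 2.4
   way pos [-53.2   0.   51.4] Fx -5.5 Fy -1.8 Fz 4.4
```

```bash
p(){ python3 -c "from h import *;gw(-50,0,.0515)" | tail -1; }
python3 -m creep '{"slide":[[0,-0.18,0]],"roll":[0]}' >/dev/null;p
python3 -m creep '{"slide":[[0,-0.22,0]],"roll":[0]}' >/dev/null;p
python3 -m creep '{"slide":[[0,-0.22,0]],"roll":[0]}' >/dev/null;p
python3 -m creep '{"slide":[[0,-0.26,0]],"roll":[0]}' >/dev/null;p
```

```text
way pos [-53.2   0.1  51.4] Fx -6.3 Fy -0.8 Fz 3.5
   way pos [-53.2   0.3  51.3] Fx -7.0 Fy -0.8 Fz 4.6
   way pos [-53.2   0.4  51.2] Fx -6.4 Fy -1.5 Fz 4.9
   way pos [-53.2   0.6  51.1] Fx -7.7 Fy -0.9 Fz 4.5
```

```bash
p(){ python3 -c "from h import *;gw(-50,0,.0515)" | tail -1; }
python3 -m creep '{"slide":[[-0.02,-0.32,-0.04]],"roll":[0]}' >/dev/null;p
python3 -m creep '{"slide":[[-0.02,-0.38,-0.04]],"roll":[0]}' >/dev/null;p
python3 -m creep '{"slide":[[-0.02,-0.42,-0.04]],"roll":[0]}' >/dev/null;p
python3 -c "from h import *;gw(-50,0,.0515)"
```

```text
way pos [-53.1   0.6  51.1] Fx -8.5 Fy -0.0 Fz 6.6
   way pos [-53.1   0.6  51. ] Fx -10.3 Fy 0.2 Fz 8.1
   way pos [-53.1   0.7  51.1] Fx -10.6 Fy 0.3 Fz 10.5
t 23.65 slide cm [-0.07 -0.31 -0.07] roll -0.004 tilt [-0.1054  0.0089] yaw -166.97 pos [ 0.5314 -0.1363  0.0511] F [-10.36  -2.16  10.46] w 0.0396
   way pos [-53.1   0.7  51.1] Fx -10.6 Fy 0.3 Fz 10.5
```

The push has tilted the tool to -0.105. That brings the rear finger near the fin top and the front tip onto the neck, which explains Fz = 10. I'll back off, raise, and open wider so only the front finger can touch, then give one short, firm push.

```bash
p(){ python3 -c "from h import *;gw(-59,0,.0545)"; }
python3 -m creep '{"slide":[[-0.15,0.3,-0.05],[-0.15,0.3,0],[0,0,0]],"roll":[0,0,0]}' >/dev/null;p
python3 look.py pics/w7.png
```

```text
t 24.02 slide cm [ 0.13  0.35 -0.02] roll -0.003 tilt [-0.0969  0.0096] yaw -166.93 pos [ 0.5293 -0.1374  0.0555] F [-0.29 -0.16  0.05] w 0.04
   way pos [-55.4   0.1  55.5] Fx -0.3 Fy -0.1 Fz 0.1
edge -52: -52.1
plate -y top edge (flush -15.9) [(np.int64(-21), np.float64(-16.8)), (np.int64(-17), np.float64(-16.7)), (np.int64(-13), np.float64(-16.7)), (np.int64(-9), np.float64(-16.5)), (np.int64(-5), np.float64(-16.5))] [  0.01965517 -16.37596766]
neck x [-53.5 -25.6] plate rear x [-29.7  34. ]
tube x mid [-65.9 -60.9 -56.4]
```

View pics/w7.png

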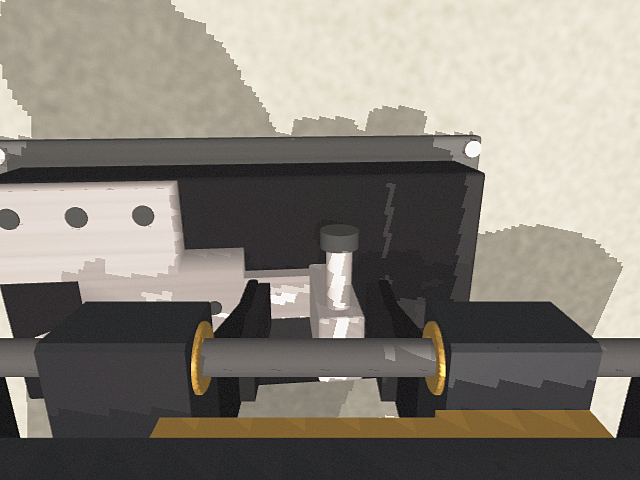

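```bash
p(){ python3 -c "from h import *;gw(-59,0,.0548)"; }
python3 -m creep '{"slide":[[0,0.5,0],[0,0.5,0],[0,0,0]],"roll":[0,0,0]}' >/dev/null;p
python3 -m creep '{"slide":[[0,0,0],[0,0,0],[0,0,0]],"roll":[0,0,0]}' 0.63 >/dev/null;p
```

```text
t 24.45 slide cm [ 0.09 -0.65 -0.03] roll -0.003 tilt [-0.096   0.0097] yaw -166.91 pos [ 0.5196 -0.1395  0.0563] F [ 0.69 -0.26 -0.27] w 0.0395
   way pos [-65.4   0.3  56.3] Fx 0.6 Fy -0.4 Fz -0.3
t 24.82 slide cm [ 0.1  -0.63 -0.03] roll -0.003 tilt [-0.0956  0.0096] yaw -166.91 pos [ 0.5198 -0.1395  0.0563] F [-0.5   0.47  0.06] w 0.0539
   way pos [-65.2   0.3  56.3] Fx -0.4 Fy 0.6 Fz 0.1
```

```bash
p(){ python3 -c "from h import *;gw(-59,0,.0548)"|tail -1; }
python3 -m creep '{"slide":[[0.1,-0.2,0],[0,-0.2,-0.03],[0,0,0]],"roll":[0,0,0]}' >/dev/null;p
python3 -m creep '{"slide":[[0,-0.1,0]],"roll":[0]}' >/dev/null;p
python3 -m creep '{"slide":[[0,-0.1,0]],"roll":[0]}' >/dev/null;p
python3 -m creep '{"slide":[[0,-0.1,0]],"roll":[0]}' >/dev/null;p
```

```text
way pos [-60.8  -0.1  54.8] Fx 0.1 Fy -0.8 Fz -0.2
   way pos [-60.6   0.   54.6] Fx -2.9 Fy 0.6 Fz 1.9
   way pos [-60.6   0.   54.4] Fx -1.6 Fy -0.4 Fz 2.1
   way pos [-60.6   0.1  54.3] Fx -4.5 Fy 0.2 Fz 2.5
```

```bash
p(){ python3 -c "from h import *;gw(-59,0,.0548)"|tail -1; }
python3 -m creep '{"slide":[[-0.08,-0.45,-0.03]],"roll":[0]}' >/dev/null;p
python3 -m creep '{"slide":[[-0.08,-0.55,-0.03]],"roll":[0]}' >/dev/null;p
```

```text
way pos [-60.3   0.2  54.5] Fx -11.9 Fy -0.3 Fz 8.4
   way pos [-60.2   0.2  54.7] Fx -12.5 Fy 0.3 Fz 8.0
```

```bash
p(){ python3 -c "from h import *;gw(-59,0,.0548)"; }
python3 -m creep '{"slide":[[-0.15,-0.65,-0.03]],"roll":[0]}' >/dev/null;p
python3 -m creep '{"slide":[[-0.15,-0.68,-0.03]],"roll":[0]}' >/dev/null;p
```

```text
t 25.95 slide cm [ 0.03 -0.12 -0.03] roll -0.005 tilt [-0.1399  0.0077] yaw -167.03 pos [ 0.5247 -0.1383  0.0553] F [-12.29  -4.31   8.17] w 0.0545
   way pos [-60.1   0.3  55.3] Fx -13.0 Fy -1.4 Fz 8.2
t 26.07 slide cm [ 0.08 -0.12 -0.03] roll -0.006 tilt [-0.1558  0.007 ] yaw -167.07 pos [ 0.5247 -0.1383  0.0558] F [-11.7   -3.83   9.35] w 0.0548
   way pos [-60.1   0.3  55.8] Fx -12.3 Fy -1.0 Fz 9.3
```

```bash
p(){ python3 -c "from h import *;gw(-59,0,.0548)"; }
python3 -m creep '{"slide":[[-0.1,-0.85,-0.03]],"roll":[0]}' >/dev/null;p
python3 -m creep '{"slide":[[-0.1,-0.9,-0.03]],"roll":[0]}' >/dev/null;p
```

```text
t 26.2 slide cm [ 0.1  -0.11 -0.04] roll -0.006 tilt [-0.1751  0.006 ] yaw -167.1 pos [ 0.5249 -0.1381  0.056 ] F [-17.53  -5.39  13.78] w 0.0546
   way pos [-59.9   0.4  56. ] Fx -18.3 Fy -1.2 Fz 13.8
t 26.32 slide cm [ 0.12 -0.12 -0.05] roll -0.006 tilt [-0.196   0.0047] yaw -167.12 pos [ 0.5249 -0.1381  0.0563] F [-18.28  -4.16  16.1 ] w 0.0546
   way pos [-59.9   0.5  56.3] Fx -18.7 Fy 0.1 Fz 16.1
```

Peak push was about 18–19 N (under 20), with the carriage moving under 1 mm more. Now I retreat and lift clear.

```bash
python3 -m creep '{"slide":[[-0.05,0.3,0],[0,0.3,0],[0,0,0]],"roll":[0,0,0]}' >/dev/null
python3 -c "from h import *;gw(-64,0,.2)"
```

```text
t 26.7 slide cm [-13.94   2.62   0.65] roll -0.007 tilt [-0.1913  0.0049] yaw -167.14 pos [ 0.5208 -0.1394  0.058 ] F [-0.23 -0.1   0.54] w 0.0548
   way pos [-64.2   0.1  58. ] Fx -0.2 Fy -0.0 Fz 0.5
```

```bash
python3 -m creep '{"slide":[[-1,0.19,0.05],[-2,0.38,0.1],[-2,0.38,0.1],[-2,0.38,0.1],[0,0,0]],"roll":[0,0,0,0,0]}' >/dev/null
python3 -c "from h import *;gw(-64,0,.2)"
python3 -m creep '{"slide":[[-2,0.38,0.1],[-3,0.5,0.1],[-3,0.5,0.1],[0,0,0]],"roll":[0,0,0,0]}' >/dev/null
python3 -c "from h import *;gw(-64,0,.2)"
python3 - <<'E'
from station import robot
from h import *
o=robot.get_obs();c=robot.capture('wrist');R=o['orientation'];T=np.array(c['hand_eye'])
M=R@T[:3,:3];p=R@T[:3,3]+o['position'];c['R']=M.T;c['t']=-M.T@p
V=way(world(c));z=V[...,2];x,y=V[...,0],V[...,1]
print('edge -52:',np.percentile(y[(abs(z-39)<4)&(x<-75)&(y<-30)],.5))
f=(z>86)&(z<94)&(abs(x+61)<20)&(abs(y)<18);print('fin',rect(V[f]/1000),np.median(z[f]))
for a,b in((-21,0),(0,35)):
    pl=V[(z>50)&(z<54.2)&(x>a)&(x<b)&(abs(y)<22)];print('plate z',np.median(pl[:,2]))
s=V[(z>50)&(z<56)&(x<-3)&(x>-30)&(abs(y)<24)]
for a in range(-24,-3,4):
    w=s[abs(s[:,0]-a)<2,1];print(a,np.percentile(w,[2,98]).round(1))
cv2.imwrite('pics/w8.png',c['pixels']);s=robot.capture('scene');cv2.imwrite('pics/s8.png',np.hstack([cv2.resize(c['pixels'],(400,300)),cv2.resize(s['pixels'],(400,300))]))
E
```

```text
t 27.32 slide cm [-6.44  1.52  0.26] roll -0.005 tilt [-0.1842  0.0042] yaw -167.05 pos [ 0.5242 -0.1384  0.1339] F [ 0.21 -0.22 -0.13] w 0.0548
   way pos [-60.6   0.3 133.9] Fx 0.2 Fy -0.3 Fz -0.1
t 27.82 slide cm [ 1.49  0.12 -0.13] roll -0.005 tilt [-0.1874  0.0056] yaw -167.03 pos [ 0.5246 -0.1381  0.2145] F [ 0.14 -0.41  0.35] w 0.0545
   way pos [-60.1   0.5 214.5] Fx 0.0 Fy -0.4 Fz 0.4
edge -52: -52.07780200867034
fin (array([-61.2,  -0.4]), array([26. , 16.1]), 88.54) 88.66922852891452
plate z 52.73095524912297
plate z 52.81862937097183
-24 [-16.6  18.8]
-20 [-16.7  18.1]
-16 [-16.7  17.9]
-12 [-16.8  17.4]
-8 [-16.3  23.4]
-4 [-16.5  22.8]
```

View pics/s8.png

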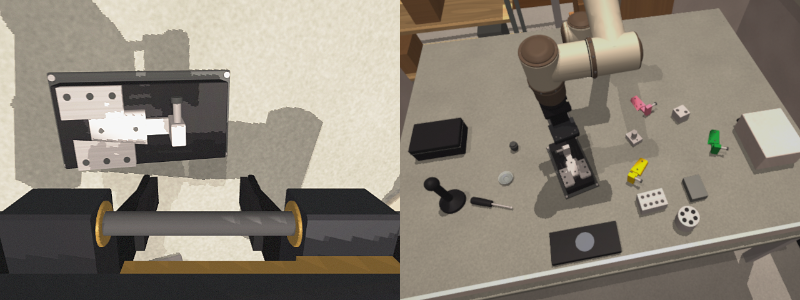

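The picture shows the carriage seated between the jaws, nose in, with the bystanders where they were. The short fin edge is too noisy to judge yaw, so I'll check squareness over a longer base: fin centre to the plate's dots, against the same measure in the first wrist view.

Run:
```python
from station import robot
from h import *
def dots(c,box,zp,A0):
    g=cv2.cvtColor(c['pixels'],cv2.COLOR_BGR2GRAY);x0,y0,x1,y1=box
    W=world(c)*1000
    bh=cv2.morphologyEx(g,cv2.MORPH_BLACKHAT,np.ones((15,15),np.uint8))
    m=(bh>60).astype(np.uint8);m[:y0]=0;m[y1:]=0;m[:,:x0]=0;m[:,x1:]=0
    n,l,s,ce=cv2.connectedComponentsWithStats(m)
    return [(ray(c,ce[i],zp)[0,:2]*1000,s[i,4],ce[i].round(1)) for i in range(1,n) if 8<s[i,4]<200]
c=pickle.load(open('w1.pkl','rb'))
a=np.radians(33.65);f=np.array([544.6,252.9])
for p,ar,ce in dots(c,(212,135,300,215),.0128,0):
    d=p-f;print('w1',ce,ar,'car frame',round(d@[np.cos(a),np.sin(a)],1),round(d@[-np.sin(a),np.cos(a)],1))
for k in range(3):
    o=robot.get_obs();c=robot.capture('wrist');R=o['orientation'];T=np.array(c['hand_eye'])
    M=R@T[:3,:3];p=R@T[:3,3]+o['position'];c['R']=M.T;c['t']=-M.T@p
    V=way(world(c));z=V[...,2]
    fm=(z>86)&(z<94)&(abs(V[...,0]+61)<20)&(abs(V[...,1])<18)
    print('fin',rect(V[fm]/1000))
    for p,ar,ce in dots(c,(60,110,300,290),.0528,0):
        w=way(np.r_[p,52.8]/1000);print(ce,ar,w.round(1))
```

```text
w1 [236.4 148.2] 44 car frame 89.9 -21.0
w1 [233.7 169.9] 36 car frame 88.1 0.3
w1 [273.5 180.6] 31 car frame 47.8 0.3
w1 [286.9 193.7] 10 car frame 31.8 9.8
fin (array([-61.1,  -0.3]), array([26.1, 15.9]), 88.73)
[224.5 112. ] 12 [-27.3 -67.3  52.8]
[ 75.4 116.5] 58 [ 68.9 -66.   52.8]
[173.9 152.1] 110 [  9.6 -40.8  52.8]
[100.2 154.4] 124 [ 57.9 -40.8  52.8]
[137.6 153.2] 114 [ 33.7 -40.8  52.8]
[270.  199.7] 174 [-56.1  -2.6  52.8]
[212.7 205.9] 49 [-13.5  -0.1  52.8]
[156.6 208.9] 60 [26.3 -0.2 52.8]
[158.2 224.2] 150 [26.7 11.5 52.8]
[191.4 223.8] 14 [ 3.2 12.8 52.8]
[214.4 231.6] 18 [-13.   20.1  52.8]
[198.6 255.6] 83 [ 0.4 38.7 52.8]
[165.9 257.9] 87 [24.5 38.6 52.8]
[132.2 260.4] 92 [48.7 38.7 52.8]
[117.3 264.5] 18 [59.5 41.1 52.8]
[208.3 268.2] 11 [-5.8 49.9 52.8]
[133.1 274.4] 39 [49.7 50.1 52.8]
[172.4 275.3] 31 [21.5 53.5 52.8]
[191.5 276. ] 21 [ 7.4 55.4 52.8]
[234.1 281.5] 42 [-24.7  63.3  52.8]
fin (array([-61.1,  -0.4]), array([16.1, 26.1]), 0.64)
[222.5 112. ] 16 [-26.4 -67.3  52.8]
[ 73.5 116.3] 58 [ 69.4 -66.1  52.8]
[172.8 152.1] 113 [  9.8 -40.8  52.8]
[ 99.  
[... 767 characters left out ...]
52.3] 114 [  9.8 -40.8  52.8]
[ 98.7 154.6] 124 [ 58.  -40.8  52.8]
[136.2 153.4] 120 [ 33.8 -40.8  52.8]
[269.4 199.1] 173 [-56.3  -3.2  52.8]
[211.5 206.3] 52 [-13.3  -0.1  52.8]
[155.4 209.5] 61 [26.4  0.  52.8]
[158.2 224.7] 161 [25.9 11.7 52.8]
[193.1 224.7] 16 [ 1.3 13.3 52.8]
[212.  232.2] 18 [-11.9  20.2  52.8]
[197.4 255.9] 81 [ 0.7 38.7 52.8]
[164.4 258.5] 89 [24.9 38.8 52.8]
[115.6 264.5] 24 [59.9 40.6 52.8]
[130.7 260.9] 95 [48.9 38.7 52.8]
[206.5 268.7] 15 [-5.1 50.  52.8]
[102.6 270.3] 14 [69.5 44.5 52.8]
[132.  275.2] 52 [49.7 50.3 52.8]
[189.2 276.7] 62 [ 8.4 55.6 52.8]
[150.5 276.2] 16 [36.7 52.5 52.8]
[234.3 281.4] 42 [-25.5  62.9  52.8]
[282.2 284.2] 12 [-63.7  69.1  52.8]
```

The two plate dots lie parallel to the straight jaw's screw line: both lines are constant in y over 40–48 mm to about 0.1–0.2 mm. The carriage is therefore square within about 4 mrad, with its origin at x ≈ -61 and y ≈ 0, flat. Handing in.

```bash
python3 -c "
from station import robot
print(robot.hand_in());print(robot.get_obs()['time_s'])"
```

```text
the job is handed in; nothing more can be done
None
the job is handed in; nothing more can be done
```

I gripped the carriage by its fin, set it on the bed behind the mouth, and let it go. I then slid it in with one finger low against the plate's rear face and pushed it home. I handed in at about 28 s of the 54 s allowed.

- **Last position checks:** the carriage origin is at way x ≈ -61 mm (allowed -67 to -34) and y ≈ 0. It lies flat. The plate dots run parallel to the straight jaw's screw holes within about 4 mrad (limit 12). The carriage had not visibly moved after release, and the gripper is clear by over 10 cm.
- **Bystanders:** in the last scene picture they look unmoved. I did not measure them.
- **Push force:** the push built up to 15 N and peaked at about 18.7 N at the end of a row, above the 15 N aim but below 20 N. Forces are read only at row ends, so a brief higher peak would not show.
- **Not steady or level:** the tool tilted to about 0.19 rad during the push, adding up to about 16 N downward. The push came in steps, with one back-off and re-approach, rather than as a single steady push.
- **Could not be checked:** the clamping force left on the straight jaw (must exceed 5 N).
- **Disagreeing reading:** fin-edge yaw scattered between about -1.5° and +0.6°. I put this down to noise on a 26 mm edge and trusted the longer dot baseline instead.

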